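# Switch the hall air purifier off and draw its filter cassette

## Robot

A 7-joint arm with a two-finger parallel gripper is mounted at the origin on the work surface. World frame = base frame: x ahead of the robot, y to its left, z up, the work surface at z = 0. Lengths are in m, angles in rad, forces in N, time in s.
With the tool pointing down it reaches from about 0.425 to 0.95 m from the base axis. Payload 4.7 kg.
Tool frame: the origin (TCP) lies midway between the tips of the shut fingers; the grasp point (between the pads) lies env.grip_depth behind it (env.grip_depth is the distance from the TCP to the grasp point, in m); z points along the fingers, y is the line along which they close (so a half turn about z gives the same grasp; the last joint's range is limited). The gripper opens to 85 mm and grips with 20 to 120 N. Pads are 22 mm wide; open, the fingers measure 114 mm over their backs; the gripper's body (76 mm by 85 mm) begins 54 mm behind the grasp point. The pads swing forward as they close: fully open they stand 13 mm farther back than shut.
Start: joints at [1.268, 0.469, -0.049, 1.532, 0.024, 1.141, -0.082], TCP at [0.183, -0.65, 0.231] pointing down, gripper open.
Joint ranges: [-2.59, 2.59], [-0.33, 1.99], [-1.39, 1.29], [0.1, 2.45], [-1.04, 4.18], [0.21, 1.99], [-2.66, 2.66]. Speed limits (rad/s): [2.57, 2.57, 3.14, 3.14, 3.14, 3.14, 3.14].

## Interface

Orientations are given as [roll, pitch, yaw] about the fixed x, y, z axes, in that order (R = Rz(yaw) Ry(pitch) Rx(roll)).
In Python, from bench import env gives the robot as it stands.
- The arm moves only by the tool arm_command, never from a script. Its arguments are lists of equal length, an entry for each row: "translation": the shift along the tool's x, y, z normalised to -1 to 1, where 1 is 2 cm, a list of three; "turn": the turn about the tool's z normalised to -1 to 1, where 1 is 5 degrees; "fingers": the opening in per cent of the stroke, from 0 (shut) to 100 (fully open). In form: {"translation": [[x, y, z], ...], "turn": [turn, ...], "fingers": [fingers, ...]}. A call has 1 to 5 rows; each row shifts and turns the commanded pose from where the row before left it, along the tool's axes as they then stand; what a row does not reach is not made up. A row lasts 1/12 s, in which the tool goes at most 41.7 mm and 7.16 degrees, less where a joint would pass 70% of its speed; a pose out of reach is approached as far as the arm can. A call with a number of a shift or a turn outside -1 to 1 is refused whole. A call with a gripper value outside its range is refused whole. The fingers move at their own pace and stop on an object; the grip force is fixed at half the most. Time passes only in rows, so rows that do not move let the fingers close. It gives the time, the measured TCP pose, the force, the opening and the grip force at its end, in the units of the state.
- env.read_state(): the state, without advancing time (a new reading comes with each control period).
- env.capture(name): name is "scene" or "side" or "wrist"; returns the picture (400x640x3 uint8, blue, green, red); there is no depth.
- env.get_calibration(name): a dict with "intrinsics" (3x3 intrinsics, pixels), "k1" (the pictures are not rectified: a ray, as slopes to the right and down, at radius r is drawn at 1 + k1 r^2 times it, then the intrinsics apply), "view" (4x4, takes a point from world to camera coordinates). Camera axes: x right, y up, looking along -z (the intrinsics and any distortion apply to the point x, -y, -z); pixel columns grow to the right and rows downward; lengths in m; the calibration is good to about 2 mm. A picture is of the moment at which its call begins: read the wrist's pose just before it. get_calibration takes no time and is no camera call; for the wrist camera it gives the pose at the moment of the call.
- env.job_done(): hands the job in; it is judged then, once.
The state is a dict: "t": time; "qpos": joint angles; "joint_vel": joint speeds; "tau": joint torques, N m; "ee_pos": TCP position; "orientation": TCP orientation; "wrist_force": force on the tool from outside, world axes, zero at the start; "moment": the same for the moment, N m; "finger_gap": finger opening in m; "gripper_force": force on a finger pad.
Only numpy, scipy, OpenCV 4.12 (cv2) and the standard library are available. Lean on these libraries where they do the work, as an engineer would, in place of code of your own. Each camera call takes 0.05 s, during which the arm holds its last target. There are 200 camera calls.

## Task

The filter in the air purifier on the entry shelf is due for a change: first turn its dial back to the off mark (the long white mark with the red dot), then squeeze the two orange side catches of the filter cassette together and lift the cassette straight up out of the unit. Finish holding it there by its squeezed catches, upright and still, with its underside about 6 cm clear above the unit's top; leave the dial at off and do not disturb the earbud case, tumbler, keychain or phone stand.

Things in the scene. Friction and masses are not known exactly. Their poses are not given: they have to be found in the camera images.
- purifier: Air purifier, white plastic box with a black top (deck), fixed on the shelf: 170 (x) by 260 mm (y), deck top 100 mm above the shelf. Origin: centre of its underside, on the shelf; z up. In its frame the dial's axis is at x 0, y -70 mm, the cassette's centre at x 0, y +62 mm. The cassette sits in an opening 44 (x) by 73 mm (y) of the 5 mm thick deck plate.
- dial (a joint): Angle of the fan dial, rad: 0 = pointer on the off mark, on the purifier's +x side of the dial; grows clockwise seen from above (pointer's heading = purifier's yaw minus this). Turns smoothly from -2.2 to 2.2 with no click or stop at off and stays where left (friction 0.03 N m). Green ticks on the positive side, where it starts; blue ticks on the negative side.
- dial_grip (a point): Point on the dial's axis, 22 mm above the deck; turns with the dial, x along the grip bar to its pointer end (black line). The dial: a silver disc of radius 25 mm, 8 mm high, on the deck; on it an upright grip bar 44 mm long, 11 mm wide, from 8 to 32 mm above the deck.
- cassette: Filter cassette, grey frame with white pleated paper, about 0.2 kg, loose; origin: centre of its underside; axes as the purifier's when seated. 41 (x) by 70 mm (y), 72 mm deep below the deck top (origin 28 mm above the shelf when seated); end flanges rest on the deck. Two orange catches oppose each other along its x; their noses under the deck hold it in until both are squeezed.
- cassette_grip (a point): Midpoint between the two orange finger pads, 20 mm above the deck when seated; axes as the cassette's. Pads: 32 mm wide (y), from 3 to 32 mm above the deck; outer faces about 52 mm apart (x) at rest, splayed 5 degrees, 38 mm apart and upright when squeezed. Between them a grey stop block 16 mm (x), to 20 mm above the deck; outside them bare flat deck.
- catch_front (a joint): Swing of the catch on the cassette's -x side, rad: 0 = sprung out, latched; 0.09 = fully squeezed in (stop); its nose clears the deck above about 0.065. Hinged near the cassette's underside; at the pad it takes 3 N to start, 6 N for full squeeze, and springs back when let go.
- catch_rear (a joint): The same for the catch on the cassette's +x side: 0 = latched, 0.09 = fully squeezed.
- earbud_case: Green plastic earbud case, 48 by 62 mm, 26 mm high, loose bystander; origin: centre of its underside.
- tumbler: Empty frosted glass tumbler, rim radius 37 mm, 95 mm high, loose bystander; origin: centre of its underside.
- keychain: Stainless steel spoon-shaped keychain with a ring, about 85 mm long (x), 5 mm high, loose bystander; origin: near its middle, on the shelf.
- phone_stand: Silver aluminium phone stand, foot 85 (x) by 70 mm (y), 94 mm high, loose bystander; origin: centre of its underside.

How it is judged:
On the way, in this order (a step that is already met when the one before it is completed fails the run):
1. The dial is at the off mark while the cassette is still seated in the unit (value of joint dial between -0.14 and 0.14 rad and height (world z) of cassette below 0.033 m), for 0.2 s.
2. Both catches are squeezed in by the fingers, with the dial left at off and the cassette not yet out (value of joint each of catch_front, catch_rear above 0.06 rad and contact force between the fingers and cassette above 2 N and value of joint dial between -0.14 and 0.14 rad and height (world z) of cassette below 0.06 m), for 0.05 s.
At the end, for the whole second after the job is handed in: The cassette is held by the fingers with both catches squeezed in (each above 0.06 rad), its underside at least 30 mm above the unit's deck (130 mm above the shelf), upright within 15 degrees, still (under 30 mm/s) and not touching the unit; the dial is within 0.14 rad (8 degrees) of the off mark (height (world z) of cassette above 0.13 m and angle between cassette's own z axis and vertical below 0.26 rad and value of joint each of catch_front, catch_rear above 0.06 rad and contact force between the fingers and cassette above 2 N and contact force between cassette and purifier below 0.2 N and linear speed of cassette below 0.03 m/s and value of joint dial between -0.14 and 0.14 rad); the arm keeps its last pose, push and grip.
It fails at once if a bystander (earbud case, tumbler, keychain, phone stand) is shifted by more than 20 mm or the tumbler tipped (distance of any of earbud_case, tumbler, keychain, phone_stand from where it was at the start of the episode above 0.02 m or angle between tumbler's own z axis and vertical above 0.3 rad).
It also fails if it takes over 51 s, if anything falls off the work surface, if the arm or the gripper's body presses on something with over 40 N, if the wrist force passes 120 N, or if a joint passes its speed limit or range.

## Working session

There is one attempt and no reset: what is moved stays moved. The work goes in short steps, Python scripts to look and compute and a tool call to move; the robot and the scene stay as the last step left them, time stands still between calls to the robot, and variables do not carry over. Pictures are saved under pics/ and viewed, at most 10 in all, crops included, and the job is handed in when it is done.

Besides the shell and the picture viewer there is one more tool, called after "Emit:" as name(argument=value, ...), one argument or row to a line, values as JSON. arm_command: Moves the arm, as the interface text tells. Its arguments: {"type":"object","properties":{"translation":{"type":"array","items":{"type":"array","items":{"type":"number"}}},"turn":{"type":"array","items":{"type":"number"}},"fingers":{"type":"array","items":{"type":"number"}}},"required":["translation","turn","fingers"]}

```bash
ls; mkdir -p pics; python3 - <<'E'
from bench import env
import cv2,numpy as np
print(env.read_state(), env.grip_depth)
a=env.capture("scene");b=env.capture("side");c=env.capture("wrist")
for n,i in zip(("scene","side","wrist"),(a,b,c)):
    cv2.imwrite(f"pics/{n}0.png",i); k=env.get_calibration(n); print(n,k["intrinsics"],k["k1"],np.round(k["view"],4).tolist())
E
```

```text
pics
{'t': 0.0, 'qpos': array([ 1.26810517,  0.4694441 , -0.04857603,  1.5337006 ,  0.02409657,
        1.14102555, -0.08227561]), 'joint_vel': array([ 4.26595336e-04,  2.29078603e-04,  5.09864106e-04,  7.24934527e-05,
        1.63041696e-04, -1.04223160e-03,  1.52685635e-03]), 'tau': array([-7.81102954e-04, -5.10303247e+01, -4.62529866e-02, -2.37711078e+01,
        1.08887444e-02,  7.51662097e-03,  3.63247139e-06]), 'ee_pos': array([ 0.18234678, -0.64928414,  0.23025676]), 'orientation': array([-3.13960215e+00,  8.02478071e-05,  2.73829101e-01]), 'wrist_force': array([-0.16945556, -0.14519593,  0.18795832]), 'moment': array([-0.04615896,  0.0274689 , -0.08316674]), 'gripper_force': 0.0, 'finger_gap': 0.08556024225738199} 0.0187
scene [[428.2644533    0.         321.33965446]
 [  0.         428.2644533  190.66529968]
 [  0.           0.           1.        ]] -0.025098087414959523 [[0.8654, 0.5011, -0.0045, -0.6035], [-0.3933, 0.6846, 0.6137, 0.1459], [0.3106, -0.5293, 0.7895, -1.3845], [0.0, 0.0, 0.0, 1.0]]
side [[378.23858136   0.         318.60199962]
 [  0.         378.23858136 192.0274731 ]
 [  0.           0.           1.        ]] -0.07665118041607567 [[-0.9856, -0.1688, -0.0097, 0.6422], [0.0973, -0.6132, 0.7839, -0.1008], [-0.1383, 0.7717, 0.6208, -0.818], [0.0, 0.0, 0.0, 1.0]]
wrist [[357.38340481   0.         321.27892356]
 [  0.         357.38340481 196.63910794]
 [  0.           0.           1.        ]] -0.060508333891783526 [[0.2697, -0.9629, -0.001, -0.6733], [0.9167, 0.2571, -0.3058, 0.039], [0.2947, 0.0815, 0.9521, -0.3808], [0.0, 0.0, 0.0, 1.0]]
```

View pics/scene0.png

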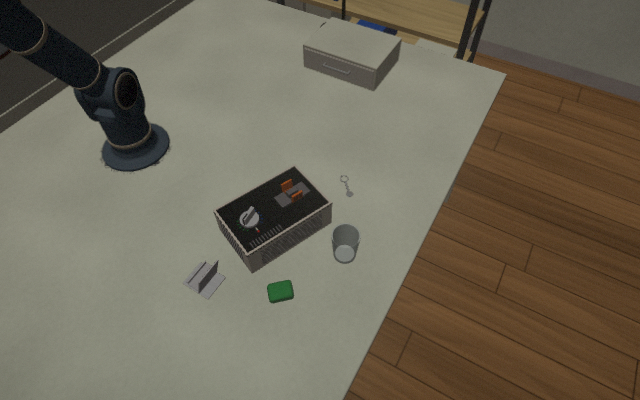

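View pics/side0.png

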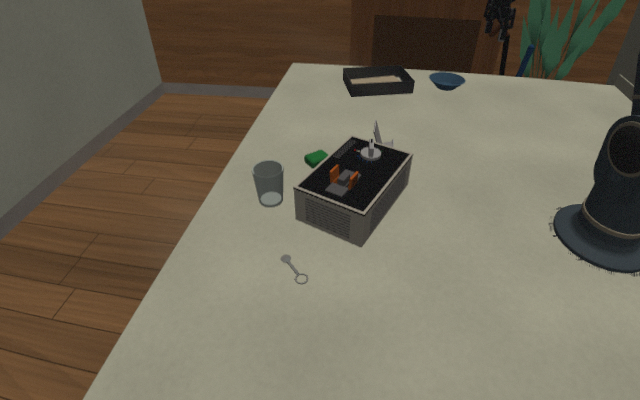

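The scene view shows the deck with corners at about (216,211), (294,169), (331,205) and (252,250). The dial is at about (249,219), the red off dot at (258,231) and the orange pads at (287,186) and (297,196). The side view shows the pads at about (334,175) and (354,180), and the dial at (371,153).

```bash
cat > h.py <<'E'
import numpy as np,cv2
from bench import env
def cast(cal,px,z):
    px=np.asarray(px,float).reshape(-1,1,2)
    K=cal["intrinsics"];V=np.array(cal["view"]);R,t=V[:3,:3],V[:3,3]
    n=cv2.undistortPoints(px,K,np.array([cal["k1"],0,0,0,0.])).reshape(-1,2)
    d=np.c_[n[:,0],-n[:,1],-np.ones(len(n))]@R; o=-R.T@t
    return o+d*((z-o[2])/d[:,2])[:,None]
def proj(cal,P):
    V=np.array(cal["view"]);p=np.atleast_2d(P)@V[:3,:3].T+V[:3,3]
    s=np.c_[p[:,0],-p[:,1]]/-p[:,2:3]; s*=1+cal["k1"]*(s**2).sum(1,keepdims=True)
    return s@cal["intrinsics"][:2,:2].T+cal["intrinsics"][:2,2]
E
python3 - <<'E'
from h import *
for n,(x0,y0,x1,y1) in dict(scene=(205,160,340,275),side=(285,130,420,250)).items():
    im=cv2.imread(f"pics/{n}0.png");cal=env.get_calibration(n)
    m=np.zeros(im.shape[:2],np.uint8);m[y0:y1,x0:x1]=(im[y0:y1,x0:x1].max(2)<50)*255
    m=cv2.morphologyEx(m,cv2.MORPH_OPEN,np.ones((3,3)))
    cs,_=cv2.findContours(m,0,2);c=max(cs,key=cv2.contourArea)
    P=cast(cal,c.reshape(-1,2),.1)[:,:2].astype(np.float32)
    (cx,cy),s,a=cv2.minAreaRect(P);b=cv2.boxPoints(((cx,cy),s,a))
    print(n,cv2.contourArea(c),(cx,cy),s,a,b.tolist())
    h=cv2.cvtColor(im,cv2.COLOR_BGR2HSV)
    o=cv2.inRange(h,(3,150,80),(18,255,255));o[:y0]=0;o[y1:]=0;o[:,:x0]=0;o[:,x1:]=0
    N,l,st,ce=cv2.connectedComponentsWithStats(o)
    for i in range(1,N):
        if st[i,4]>5: print(' orange',st[i],ce[i],cast(cal,ce[i],.12)[0])
sc=env.get_calibration("scene");sd=env.get_calibration("side")
print('dial',cast(sc,[249,219],.11),cast(sd,[371,153],.11))
print('red',cast(sc,[258,231],.1))
E
```

```text
scene 4201.0 (0.5698731541633606, -0.03339342772960663) (0.24452929198741913, 0.15503451228141785) 67.42906951904297 [[0.4513648748397827, -0.11654001474380493], [0.5945245027542114, -0.1760464310646057], [0.6883814334869385, 0.049753159284591675], [0.5452218055725098, 0.10925957560539246]]
 orange [281 179  11  11  35] [285.31428571 182.71428571] [0.56717845 0.03584233 0.12      ]
 orange [283 189   5   4   9] [285.         190.33333333] [0.58040991 0.01399086 0.12      ]
 orange [292 190  10   8  30] [296.23333333 193.66666667] [0.61165985 0.01931424 0.12      ]
side 3649.5 (0.5686816573143005, -0.03284135460853577) (0.24427403509616852, 0.1554240733385086) 67.48876953125 [[0.4501290023326874, -0.11591890454292297], [0.5937104821205139, -0.17542526125907898], [0.6872342824935913, 0.05023619532585144], [0.5436528325080872, 0.10974255204200745]]
 orange [330 164   9  18  71] [334.57746479 171.76056338] [0.61285922 0.01479431 0.12      ]
 orange [350 171   8   9  29] [353.55172414 175.        ] [0.57123215 0.02031012 0.12      ]
dial [[ 0.54690912 -0.10143401  0.11      ]] [[ 0.53992689 -0.08873104  0.11      ]]
red [[ 0.58237963 -0.11468571  0.1       ]]
```

```bash
python3 - <<'E'
import cv2
a=cv2.imread("pics/scene0.png")[160:275,205:345];b=cv2.imread("pics/side0.png")[125:240,285:425]
cv2.imwrite("pics/crop0.png",cv2.resize(cv2.vconcat([a,b])[:, :],None,fx=2.6,fy=2.6,interpolation=2)) 
E
```

```text
(no output)
```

View pics/crop0.png

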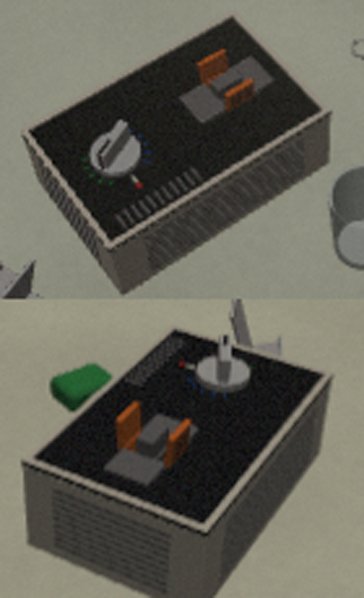

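The crop confirms the layout. The purifier centre is (0.569, -0.033), with yaw about -22.55°, and both views and the red dot agree. That puts the dial at (0.542, -0.098) and the cassette at (0.593, 0.024). I'm moving the wrist above the dial for a close look.

Emit:
arm_command(
  translation=[
    [0.99,-0.87,-0.06],
    [0.99,-0.87,-0.06],
    [0.99,-0.87,-0.06],
    [0.99,-0.87,-0.06],
    [0.99,-0.87,-0.06],
  ],
  turn=[0,0,0,0,0],
  fingers=[100,100,100,100,100],
)

```text
t: 0.57
ee_pos: [0.2548, -0.538, 0.237]
orientation: [-3.141, 0.0, 0.274]
wrist_force: [0.3, -0.1, -0.4]
finger_gap: 0.0855
gripper_force: 0.0
```

Emit:
arm_command(
  translation=[
    [0.99,-0.87,-0.06],
    [0.99,-0.87,-0.06],
    [0.99,-0.87,-0.06],
    [0.99,-0.87,-0.06],
    [0.99,-0.87,-0.06],
  ],
  turn=[0,0,0,0,0],
  fingers=[100,100,100,100,100],
)

```text
t: 0.98
ee_pos: [0.3265, -0.4275, 0.2432]
orientation: [-3.141, 0.0, 0.274]
wrist_force: [0.3, 0.7, 0.2]
finger_gap: 0.0854
gripper_force: 0.0
```

Emit:
arm_command(
  translation=[
    [0.99,-0.87,-0.06],
    [0.99,-0.87,-0.06],
    [0.99,-0.87,-0.06],
    [0.99,-0.87,-0.06],
    [0.99,-0.87,-0.06],
  ],
  turn=[0,0,0,0,0],
  fingers=[100,100,100,100,100],
)

```text
t: 1.4
ee_pos: [0.3982, -0.317, 0.2493]
orientation: [-3.141, 0.0, 0.274]
wrist_force: [0.0, -0.4, -0.3]
finger_gap: 0.0854
gripper_force: 0.0
```

Emit:
arm_command(
  translation=[
    [0.99,-0.87,-0.06],
    [0.99,-0.87,-0.06],
    [0.99,-0.87,-0.06],
    [0.99,-0.87,-0.06],
    [0.99,-0.87,-0.06],
  ],
  turn=[0,0,0,0,0],
  fingers=[100,100,100,100,100],
)

```text
t: 1.82
ee_pos: [0.47, -0.2065, 0.2553]
orientation: [-3.142, 0.0, 0.274]
wrist_force: [0.6, -0.1, -0.3]
finger_gap: 0.0852
gripper_force: 0.0
```

Emit:
arm_command(
  translation=[
    [0.99,-0.87,-0.06],
    [0.99,-0.87,-0.06],
    [0.99,-0.87,-0.06],
    [0.99,-0.87,-0.06],
    [0.99,-0.87,-0.06],
  ],
  turn=[0,0,0,0,0],
  fingers=[100,100,100,100,100],
)

```text
t: 2.23
ee_pos: [0.5418, -0.0961, 0.2612]
orientation: [3.142, 0.0, 0.274]
wrist_force: [0.2, -0.6, -0.3]
finger_gap: 0.0853
gripper_force: 0.0
```

Emit:
arm_command(
  translation=[
    [0,0,0],
    [0,0,0],
    [0,0,0],
  ],
  turn=[0,0,0],
  fingers=[100,100,100],
)

```text
t: 2.48
ee_pos: [0.541, -0.0979, 0.2609]
orientation: [3.141, 0.001, 0.273]
wrist_force: [0.5, -0.7, -0.3]
finger_gap: 0.0852
gripper_force: 0.0
```

```bash
python3 - <<'E'
from h import *
import pickle
cal=env.get_calibration("wrist");im=env.capture("wrist");s=env.read_state();print(s['t'],s['ee_pos'],s['orientation'],s['qpos'])
pickle.dump(cal,open("c1.pkl","wb"));cv2.imwrite("pics/w1.png",im)
E
```

```text
2.5333 [ 0.54083348 -0.09847658  0.2609313 ] [3.14121155e+00 1.18944751e-03 2.72028768e-01] [ 0.42542051  0.26628301 -0.39264877  1.7783964   0.11292295  1.11986073
 -1.30295761]
```

View pics/w1.png

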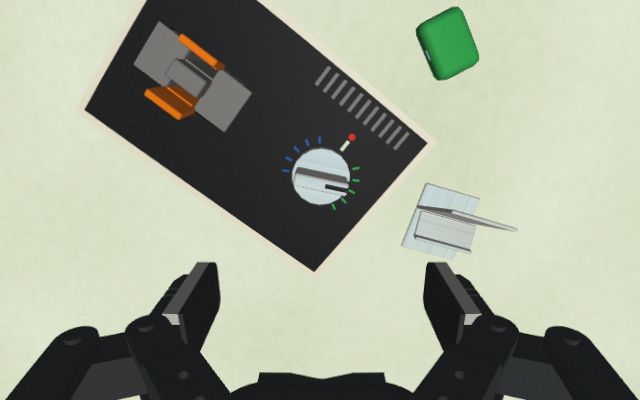

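The wrist view shows the dial at about (321,177), the black pointer line at about (337,188), the red dot at (352,137), and the pads at about (201,50) and (168,104). The earbud case and phone stand sit to the right.

```bash
python3 - <<'E'
from h import *
import pickle
cal=pickle.load(open("c1.pkl","rb"));im=cv2.imread("pics/w1.png")
hsv=cv2.cvtColor(im,cv2.COLOR_BGR2HSV)
m=np.zeros(im.shape[:2],np.uint8);m[0:275,75:440]=cv2.inRange(im,(0,0,0),(70,70,70))[0:275,75:440]
c=max(cv2.findContours(m,0,2)[0],key=cv2.contourArea)
P=cast(cal,c.reshape(-1,2),.1)[:,:2].astype(np.float32)
print('edge px',cast(cal,[[85,109],[315,271],[428,142]],.1).tolist())
red=cv2.inRange(hsv,(0,150,100),(6,255,255))|cv2.inRange(hsv,(172,150,100),(180,255,255));red[:,:300]=0
r=np.argwhere(red)[:,::-1].mean(0);R=cast(cal,r,.1)[0,:2]
# silver disc
g=cv2.cvtColor(im,6)[140:215,285:358]
b=(g>110).astype(np.uint8);b[:14,52:]=0
cc=max(cv2.findContours(cv2.morphologyEx(b,cv2.MORPH_OPEN,np.ones((5,5))),0,2)[0],key=cv2.contourArea).reshape(-1,2)+[285,140]
Q=cast(cal,cc,.108)[:,:2].astype(np.float32);ce,rad=cv2.minEnclosingCircle(Q);print('disc',ce,rad,'red',R, np.degrees(np.arctan2(*(R-ce)[::-1])))
# black pointer line
k=(cv2.cvtColor(im,6)<60).astype(np.uint8);mm=np.zeros_like(k);cv2.circle(mm,(321,177),27,1,-1);k&=mm
l=np.argwhere(k)[:,::-1].astype(np.float32);L=cast(cal,l,.132)[:,:2].astype(np.float32)
vx,vy,x0,y0=cv2.fitLine(L,cv2.DIST_L2,0,.01,.01).ravel();print('line',len(l),l.mean(0),np.degrees(np.arctan2(vy,vx)),L.mean(0),np.degrees(np.arctan2(*(L.mean(0)-ce)[::-1])))
o=cv2.inRange(hsv,(7,150,80),(20,255,255));o[150:]=0
N,_,st,cen=cv2.connectedComponentsWithStats(o)
for i in range(1,N):
    if st[i,4]>50: print('orange',st[i],cen[i],cast(cal,cen[i],.12)[0])
print('proj',proj(cal,[[.5424,-.0978,.108],[.593,.0242,.12]]).tolist())
cv2.imwrite("pics/crop1.png",cv2.resize(im[130:225,270:375],None,fx=5,fy=5,interpolation=2))
E
```

```text
edge px [[0.5438029469042811, 0.11326554461323513, 0.09999999999999998], [0.44842426521197865, -0.11654150332161539, 0.09999999999999998], [0.5944234919133287, -0.177055632727095, 0.09999999999999998]]
disc (0.5383422374725342, -0.09576896578073502) 0.023979242891073227 red [ 0.58066223 -0.11246283] -21.527624673297375
line 61 [335.14755 188.08197] -86.63624 [ 0.54213    -0.10802549] -72.82676175072156
orange [178  33  47  38 473] [200.78858351  52.31501057] [0.61383144 0.01732837 0.12      ]
orange [ 144   85   56   35 1149] [172.51174935 100.29068755] [0.57335463 0.03250275 0.12      ]
proj [[322.7097835960579, 176.73709894366513], [187.10942289311885, 77.73574419966509]]
```

View pics/crop1.png

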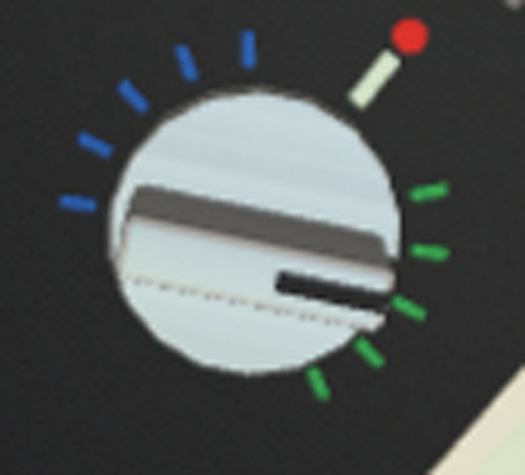

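The crop shows the bar's light top face with edges (130,215)→(390,288) and (122,277)→(378,328). The black pointer line runs from (278,282) to (388,305).

```bash
python3 - <<'E'
from h import *
import pickle
cal=pickle.load(open("c1.pkl","rb"))
E=np.array([[[130,215],[390,282]],[[122,277],[378,328]],[[278,280],[388,305]],[[140,185],[385,240]]])/5.+[270,130]
for (a,b),z in zip(E,(.132,.132,.132,.108)):
    A,B=cast(cal,[a,b],z)[:,:2];print(np.degrees(np.arctan2(*(B-A)[::-1])),A,B,np.hypot(*(B-A)))
E
```

```text
-89.32436546481651 [ 0.5457092  -0.07501641] [ 0.54620959 -0.11744847] 0.04243500573610188
-86.15546604580963 [ 0.53557434 -0.07630917] [ 0.53836452 -0.11782935] 0.041613827232677085
-87.67983201245028 [ 0.54174512 -0.10024972] [ 0.5424745  -0.11825183] 0.01801688220882106
-87.39159646800827 [ 0.54497667 -0.07530238] [ 0.54692822 -0.11814029] 0.04288234433711412
```

Pointer heading is -87.5°, so the dial is at about 65°. The tool needs yaw 92.5° to grip it, which is a turn of -77°.

Emit:
arm_command(
  translation=[
    [0,0,0],
    [0,0,0],
    [0,0,0],
    [0,0,0],
    [0,0,0],
  ],
  turn=[-1,-1,-1,-1,-1],
  fingers=[50,50,50,50,50],
)

```text
t: 2.95
ee_pos: [0.5407, -0.0989, 0.2612]
orientation: [3.141, 0.001, 0.712]
wrist_force: [0.2, -0.4, 0.1]
finger_gap: 0.0424
gripper_force: 0.0
```

Emit:
arm_command(
  translation=[
    [0,0,0],
    [0,0,0],
    [0,0,0],
    [0,0,0],
    [0,0,0],
  ],
  turn=[-1,-1,-1,-1,-1],
  fingers=[50,50,50,50,50],
)

```text
t: 3.37
ee_pos: [0.5407, -0.099, 0.2612]
orientation: [-3.141, 0.001, 1.148]
wrist_force: [0.2, 0.1, -0.5]
finger_gap: 0.0427
gripper_force: 0.0
```

Emit:
arm_command(
  translation=[
    [0,0,0],
    [0,0,0],
    [0,0,0],
    [0,0,0],
    [0,0,0],
  ],
  turn=[-1,-1,-1,-1,-1],
  fingers=[50,50,50,50,50],
)

```text
t: 3.78
ee_pos: [0.5408, -0.099, 0.2612]
orientation: [-3.141, 0.001, 1.584]
wrist_force: [0.4, -0.6, -0.1]
finger_gap: 0.0426
gripper_force: 0.0
```

Emit:
arm_command(
  translation=[
    [0,0,1],
    [0,0,1],
    [0,0,1],
    [0,0,1],
    [0,0,0],
  ],
  turn=[-0.4,0,0,0,0],
  fingers=[50,50,50,50,50],
)

```text
t: 4.2
ee_pos: [0.5381, -0.0989, 0.1775]
orientation: [-3.134, -0.001, 1.615]
wrist_force: [-0.7, 0.4, 0.5]
finger_gap: 0.0424
gripper_force: 0.0
```

Emit:
arm_command(
  translation=[
    [0,0,0],
    [0,0,0],
  ],
  turn=[0,0],
  fingers=[50,50],
)

```text
t: 4.37
ee_pos: [0.542, -0.098, 0.1824]
orientation: [3.14, 0.001, 1.616]
wrist_force: [0.2, -0.5, 0.7]
finger_gap: 0.043
gripper_force: 0.0
```

Emit:
arm_command(
  translation=[
    [0.05,0,0.7],
    [0,0,0.7],
    [0,0,0.7],
    [0,0,0.7],
    [0,0,0.6],
  ],
  turn=[0,0,0,0,0],
  fingers=[50,50,50,50,50],
)

```text
t: 4.78
ee_pos: [0.5424, -0.0967, 0.1141]
orientation: [3.139, 0.001, 1.617]
wrist_force: [-0.4, 0.6, 0.7]
finger_gap: 0.0427
gripper_force: 0.0
```

Emit:
arm_command(
  translation=[
    [0,0,0],
    [0,0,0],
    [0,0,0],
    [0,0,0],
    [0,0,0],
  ],
  turn=[0,0,0,0,0],
  fingers=[30,20,0,0,0],
)

```text
t: 5.2
ee_pos: [0.5418, -0.0963, 0.1145]
orientation: [3.141, 0.001, 1.618]
wrist_force: [-2.9, 0.2, 5.3]
finger_gap: 0.0097
gripper_force: 60.8
```

Emit:
arm_command(
  translation=[
    [0,0,0],
    [0,0,0],
    [0,0,0],
  ],
  turn=[0,0,0],
  fingers=[0,0,0],
)

```text
t: 5.45
ee_pos: [0.5418, -0.0964, 0.1145]
orientation: [3.141, 0.001, 1.617]
wrist_force: [-2.9, 0.3, 5.9]
finger_gap: 0.0096
gripper_force: 60.9
```

Gripped. Turning the dial -65°.

Emit:
arm_command(
  translation=[
    [0,0,0],
    [0,0,0],
    [0,0,0],
    [0,0,0],
    [0,0,0],
  ],
  turn=[-0.8,-0.8,-0.8,-0.8,-0.8],
  fingers=[0,0,0,0,0],
)

```text
t: 5.87
ee_pos: [0.5415, -0.0964, 0.1145]
orientation: [3.142, 0.001, 1.97]
wrist_force: [-3.9, 0.5, 6.7]
finger_gap: 0.01
gripper_force: 61.0
```

Emit:
arm_command(
  translation=[
    [0,0,0],
    [0,0,0],
    [0,0,0],
    [0,0,0],
    [0,0,0],
  ],
  turn=[-0.9,-0.9,-0.9,-0.9,-0.9],
  fingers=[0,0,0,0,0],
)

```text
t: 6.28
ee_pos: [0.5413, -0.0965, 0.1144]
orientation: [-3.141, 0.001, 2.363]
wrist_force: [-4.2, -0.4, 7.7]
finger_gap: 0.0096
gripper_force: 61.1
```

Emit:
arm_command(
  translation=[
    [0,0,0],
    [0,0,0],
    [0,0,0],
    [0,0,0],
    [0,0,0],
  ],
  turn=[-0.9,-0.9,-0.9,-0.9,-0.9],
  fingers=[0,0,0,0,0],
)

```text
t: 6.7
ee_pos: [0.5412, -0.0967, 0.1145]
orientation: [-3.14, 0.0, 2.755]
wrist_force: [-4.6, -1.4, 8.0]
finger_gap: 0.0093
gripper_force: 61.2
```

Emit:
arm_command(
  translation=[
    [0,0,0],
    [0,0,0],
    [0,0,0],
    [0,0,0],
  ],
  turn=[0,0,0,0],
  fingers=[0,0,0,0],
)

```text
t: 7.03
ee_pos: [0.5412, -0.0966, 0.1145]
orientation: [-3.14, 0.0, 2.752]
wrist_force: [-4.3, -1.5, 7.9]
finger_gap: 0.0095
gripper_force: 61.3
```

Emit:
arm_command(
  translation=[
    [0,0,0],
    [0,0,0],
    [0,0,0],
    [0,0,-0.3],
    [0,0,-0.8],
  ],
  turn=[0,0,0,0,0],
  fingers=[50,50,50,50,50],
)

```text
t: 7.45
ee_pos: [0.5402, -0.0962, 0.134]
orientation: [-3.141, -0.004, 2.752]
wrist_force: [-0.9, -0.3, 0.2]
finger_gap: 0.0424
gripper_force: 0.0
```

Emit:
arm_command(
  translation=[
    [0,0,-1],
    [0,0,-1],
    [0,0,-1],
    [0,0,-1],
    [0,0,-1],
  ],
  turn=[0,0,0,0,0],
  fingers=[100,100,100,100,100],
)

```text
t: 7.87
ee_pos: [0.5416, -0.096, 0.2367]
orientation: [3.141, 0.001, 2.753]
wrist_force: [0.6, -1.2, -0.2]
finger_gap: 0.0855
gripper_force: 0.0
```

Emit:
arm_command(
  translation=[
    [0,0,0],
    [0,0,0],
    [0,0,0],
  ],
  turn=[0,0,0],
  fingers=[100,100,100],
)

```text
t: 8.12
ee_pos: [0.541, -0.0964, 0.2348]
orientation: [-3.141, -0.001, 2.752]
wrist_force: [0.5, 0.4, -1.0]
finger_gap: 0.0854
gripper_force: 0.0
```

```bash
python3 - <<'E'
from h import *
import pickle
cal=env.get_calibration("wrist");im=env.capture("wrist");s=env.read_state();print(s['t'],s['ee_pos'],s['orientation'],s['qpos'])
pickle.dump(cal,open("c2.pkl","wb"));cv2.imwrite("pics/w2.png",im)
print(proj(cal,[.5424,-.0978,.108]))
E
```

```text
8.1667 [ 0.54077687 -0.09634758  0.23436083] [-3.14107321e+00 -1.57635216e-03  2.75219503e+00] [ 0.81763447  0.40571179 -0.92881433  1.79184861  0.35755428  1.1256377
  0.95120694]
[[319.13531311 189.06256602]]
```

View pics/w2.png

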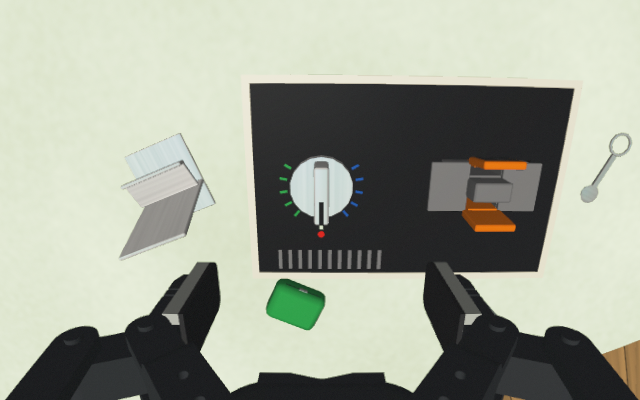

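The dial pointer lines up with the red dot at (321,234), so it is at off. The cassette is at about (490,190) and everything else is undisturbed. I'll move over the cassette and turn +90°.

Emit:
arm_command(
  translation=[
    [0,0.94,0],
    [0,0.94,0],
    [0,0.94,0],
    [0,0.94,0],
    [0,0.94,0],
  ],
  turn=[0,0,0,0,0],
  fingers=[100,100,100,100,100],
)

```text
t: 8.58
ee_pos: [0.5767, -0.0086, 0.2339]
orientation: [-3.141, -0.002, 2.752]
wrist_force: [0.1, -0.6, 1.1]
finger_gap: 0.0852
gripper_force: 0.0
```

Emit:
arm_command(
  translation=[
    [0,0.94,0],
    [-0.08,0.94,0],
    [0,0,0],
    [0,0,0],
    [0,0,0],
  ],
  turn=[0,0,1,1,1],
  fingers=[100,100,100,100,100],
)

```text
t: 9.0
ee_pos: [0.5923, 0.0254, 0.2337]
orientation: [-3.14, -0.002, 2.487]
wrist_force: [-0.5, 0.2, -0.0]
finger_gap: 0.0856
gripper_force: 0.0
```

Emit:
arm_command(
  translation=[
    [0,0,0],
    [0,0,0],
    [0,0,0],
    [0,0,0],
    [0,0,0],
  ],
  turn=[1,1,1,1,1],
  fingers=[100,100,100,100,100],
)

```text
t: 9.42
ee_pos: [0.5922, 0.0248, 0.2338]
orientation: [-3.139, -0.001, 2.05]
wrist_force: [0.1, 0.2, 0.4]
finger_gap: 0.0856
gripper_force: 0.0
```

Emit:
arm_command(
  translation=[
    [0,0,0],
    [0,0,0],
    [0,0,0],
    [0,0,0],
    [0,0,0],
  ],
  turn=[1,1,1,1,1],
  fingers=[100,100,100,100,100],
)

```text
t: 9.83
ee_pos: [0.5922, 0.0248, 0.2338]
orientation: [-3.139, -0.0, 1.614]
wrist_force: [0.8, -0.2, 0.0]
finger_gap: 0.0854
gripper_force: 0.0
```

Emit:
arm_command(
  translation=[
    [0,0,0],
    [0,0,0],
    [0,0,0],
    [0,0,0],
    [0,0,0],
  ],
  turn=[1,1,1,1,1],
  fingers=[100,100,100,100,100],
)

```text
t: 10.25
ee_pos: [0.5922, 0.0248, 0.2338]
orientation: [-3.139, 0.001, 1.177]
wrist_force: [-0.8, -0.5, -0.5]
finger_gap: 0.0853
gripper_force: 0.0
```

Emit:
arm_command(
  translation=[
    [0,0,0],
    [0,0,0],
    [0,0,0],
  ],
  turn=[0,0,0],
  fingers=[100,100,100],
)

```text
t: 10.5
ee_pos: [0.5926, 0.025, 0.2346]
orientation: [-3.14, 0.0, 1.183]
wrist_force: [0.3, -0.5, 0.5]
finger_gap: 0.0856
gripper_force: 0.0
```

```bash
python3 - <<'E'
from h import *
import pickle
cal=env.get_calibration("wrist");im=env.capture("wrist");s=env.read_state();print(s['t'],s['ee_pos'],s['orientation'],s['qpos'])
pickle.dump(cal,open("c3.pkl","wb"));cv2.imwrite("pics/w3.png",im)
print(proj(cal,[.5925,.0248,.12]))
hsv=cv2.cvtColor(im,cv2.COLOR_BGR2HSV);o=cv2.inRange(hsv,(7,150,80),(20,255,255))
N,_,st,cen=cv2.connectedComponentsWithStats(o)
for i in range(1,N):
    if st[i,4]>50: print('orange',st[i],cen[i],cast(cal,cen[i],.12)[0])
E
```

```text
10.55 [0.59267011 0.02494005 0.2347634 ] [-3.14073189e+00  3.04014381e-04  1.18302669e+00] [ 0.31597044  0.389566   -0.56495321  1.70573971  0.22833665  1.11347501
 -0.70457808]
[[321.79844778 192.39905152]]
orange [283 166  27  51 878] [293.65603645 188.08656036] [0.5741806  0.03595261 0.12      ]
orange [334 166  26  51 888] [348.49436937 188.27252252] [0.61232505 0.02021389 0.12      ]
```

View pics/w3.png

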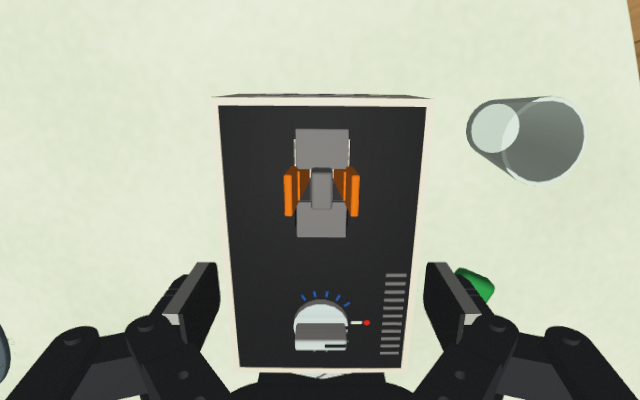

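The cassette is centred between the fingers, with its midpoint at (321,188) against a predicted 321.8, and the axes are parallel. Descending.

Emit:
arm_command(
  translation=[
    [0,0,0.9],
    [0,0,0.9],
    [0,0,0.9],
    [0,0,0.9],
    [0,0,0.9],
  ],
  turn=[0.06,0,0,0,0],
  fingers=[100,100,100,100,100],
)

```text
t: 10.97
ee_pos: [0.5929, 0.0248, 0.1444]
orientation: [3.142, -0.0, 1.177]
wrist_force: [0.6, 0.1, -0.1]
finger_gap: 0.0855
gripper_force: 0.0
```

Emit:
arm_command(
  translation=[
    [0,0,0.7],
    [0,0,0.7],
    [0,0,0.5],
    [0,0,0],
    [0,0,0],
  ],
  turn=[0,0,0,0,0],
  fingers=[100,100,100,100,100],
)

```text
t: 11.38
ee_pos: [0.5928, 0.0249, 0.107]
orientation: [-3.141, 0.0, 1.177]
wrist_force: [-0.5, 1.5, 0.2]
finger_gap: 0.0853
gripper_force: 0.0
```

Emit:
arm_command(
  translation=[
    [0,0,0],
    [0,0,0],
    [0,0,0],
    [0,0,0],
    [0,0,0],
  ],
  turn=[0,0,0,0,0],
  fingers=[75,65,55,45,30],
)

```text
t: 11.8
ee_pos: [0.5929, 0.0257, 0.1098]
orientation: [3.141, 0.0, 1.176]
wrist_force: [-5.1, 0.7, 12.8]
finger_gap: 0.0336
gripper_force: 60.8
```

Emit:
arm_command(
  translation=[
    [0,0,0],
    [0,0,0],
    [0,0,0],
    [0,0,0],
    [0,0,0],
  ],
  turn=[0,0,0,0,0],
  fingers=[10,0,0,0,0],
)

```text
t: 12.22
ee_pos: [0.5928, 0.0257, 0.1098]
orientation: [3.141, 0.0, 1.176]
wrist_force: [-4.7, -0.6, 13.3]
finger_gap: 0.0333
gripper_force: 60.7
```

Emit:
arm_command(
  translation=[
    [0,0,0],
    [0,0,0],
    [0,0,0],
    [0,0,0],
  ],
  turn=[0,0,0,0],
  fingers=[0,0,0,0],
)

```text
t: 12.55
ee_pos: [0.5929, 0.0257, 0.1098]
orientation: [3.141, 0.0, 1.176]
wrist_force: [-5.0, 0.5, 12.0]
finger_gap: 0.0332
gripper_force: 60.7
```

Squeezed. Lifting gently at first.

Emit:
arm_command(
  translation=[
    [0,0,-0.2],
    [0,0,-0.3],
    [0,0,-0.4],
    [0,0,-0.4],
    [0,0,-0.4],
  ],
  turn=[0,0,0,0,0],
  fingers=[0,0,0,0,0],
)

```text
t: 12.97
ee_pos: [0.5929, 0.0248, 0.142]
orientation: [3.141, -0.0, 1.176]
wrist_force: [-0.7, 0.7, -2.7]
finger_gap: 0.0333
gripper_force: 59.9
```

```bash
python3 - <<'E'
from h import *
im=env.capture("side");cv2.imwrite("pics/s4.png",cv2.resize(im[90:250,260:440],None,fx=3,fy=3))
s=env.read_state();print(s['ee_pos'],s['wrist_force'],s['moment'],s['finger_gap'])
E
```

```text
[0.59396981 0.02509045 0.14381588] [-1.59446427 -0.26463358  0.56693997] [-0.03348896  0.7160721   0.01266317] 0.03315442676779537
```

View pics/s4.png

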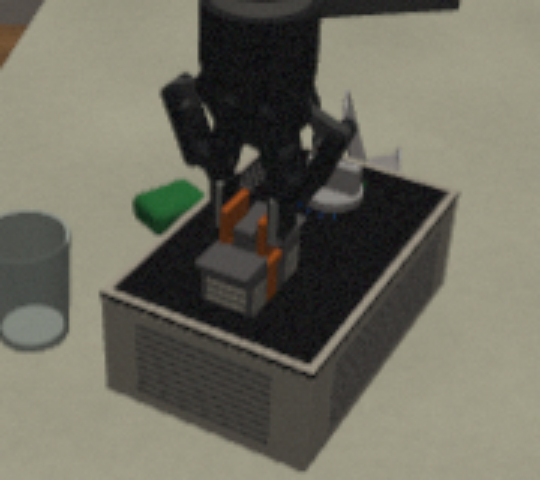

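The cassette is rising cleanly, showing at about (240,280) in the crop. It needs about 98 mm more.

Emit:
arm_command(
  translation=[
    [0,0,-0.5],
    [0,0,-0.5],
    [0,0,-0.5],
    [0,0,-0.5],
    [0,0,-0.5],
  ],
  turn=[0,0,0,0,0],
  fingers=[0,0,0,0,0],
)

```text
t: 13.43
ee_pos: [0.593, 0.025, 0.1926]
orientation: [3.141, -0.0, 1.176]
wrist_force: [-0.8, -0.4, -2.6]
finger_gap: 0.0335
gripper_force: 60.1
```

Emit:
arm_command(
  translation=[
    [0,0,-0.5],
    [0,0,-0.5],
    [0,0,-0.5],
    [0,0,-0.5],
    [0,0,-0.4],
  ],
  turn=[0,0,0,0,0],
  fingers=[0,0,0,0,0],
)

```text
t: 13.85
ee_pos: [0.5931, 0.025, 0.2407]
orientation: [3.141, -0.0, 1.176]
wrist_force: [0.4, 0.3, -2.2]
finger_gap: 0.0332
gripper_force: 60.1
```

Emit:
arm_command(
  translation=[
    [0,0,0],
    [0,0,0],
    [0,0,0],
    [0,0,0],
    [0,0,0],
  ],
  turn=[0,0,0,0,0],
  fingers=[0,0,0,0,0],
)

```text
t: 14.27
ee_pos: [0.5925, 0.0249, 0.2386]
orientation: [-3.14, 0.001, 1.176]
wrist_force: [-0.2, 0.2, -2.0]
finger_gap: 0.0333
gripper_force: 60.1
```

Emit:
arm_command(
  translation=[
    [0,0,0],
    [0,0,0],
    [0,0,0],
    [0,0,0],
    [0,0,0],
  ],
  turn=[0,0,0,0,0],
  fingers=[0,0,0,0,0],
)

```text
t: 14.68
ee_pos: [0.5929, 0.0249, 0.2393]
orientation: [3.142, 0.0, 1.176]
wrist_force: [0.1, -0.0, -3.1]
finger_gap: 0.0329
gripper_force: 60.1
```

```bash
python3 - <<'E'
from h import *
a=env.capture("side")[60:220,260:440];b=env.capture("scene")[120:280,200:380]
cv2.imwrite("pics/s5.png",cv2.resize(cv2.hconcat([a,b]),None,fx=2.2,fy=2.2))
s=env.read_state();print(s['t'],s['ee_pos'],s['wrist_force'],s['finger_gap'])
E
```

```text
14.7833 [0.59291193 0.02492577 0.23933778] [-0.35574234 -0.18005119 -2.99756954] 0.0331868101337848
```

View pics/s5.png

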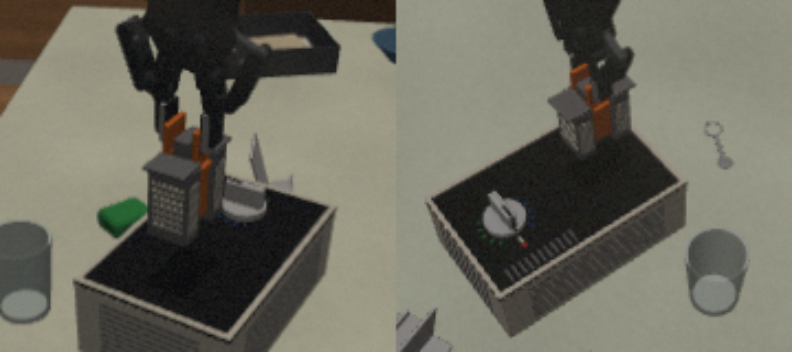

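The cassette hangs upright, its underside about 57 mm above the deck. The dial still points at the red dot and the other objects haven't moved. Handing in.

```bash
python3 -c "
from bench import env
print(env.job_done())"
```

```text
the job is handed in; nothing more can be done
None
```

The job is handed in: the dial is at the off mark, and the cassette is held upright and still by its squeezed catches, its underside about 57 mm above the unit's top, with none of the other objects disturbed; the hand-in call returned no verdict.

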